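# Load the closed samples into the carrier tray

## Task

Gather the closed samples into the carrier tray for the furnace run: stand the lidded tin, the two lidded crucibles (one each) and the capped vial upright on the floor of the round pocket made for each - widest pocket for the tin, the two middle ones for the crucibles, narrowest for the vial - setting them down gently, not dropping them. The tin and the crucible without lids do not belong: leave them standing untouched where they are.

Things in the scene. Friction and masses are not known exactly. Their poses are not given: they have to be found in the camera images.
- lidded_tin: round white-grey sample tin with its lid on (closed flat top), diameter 58, height 34, solid, about 45 g. Origin: centre of the underside; z up. Pinch it across its diameter from above. Sizes in mm.
- crucible_a: white porcelain crucible with its lid on (small round knob on top), largest diameter 45 at the lid, height 47 with the knob, tapered to a smaller foot in looks, but solid to the touch as a plain upright cylinder of diameter 45 and height 47; about 45 g. Origin: centre of the underside; z up. Sizes in mm.
- crucible_b: a second lidded crucible, the same as crucible_a and interchangeable with it. All six samples stand on the strip of bench before a tall mixer and a stir controller, whose fronts begin at about x = 0.63 m and 0.55 m; a tall furnace begins at about x = 0.57 m behind the tray: swing the arm well in front of them. Sizes in mm.
- vial: glass sample vial with a white screw cap, standing upright, diameter 26, height 59, about 35 g. Origin: centre of the underside; z up. Sizes in mm.
- open_tin: look-alike that must stay: sample tin WITHOUT a lid (an open cup with dark sample in it), diameter 56, height 30. Origin: centre of the underside; z up. Sizes in mm.
- open_crucible: look-alike that must stay: small white crucible WITHOUT a lid (open, empty cup), rim diameter 44, height 36. Origin: centre of the underside; z up. Sizes in mm.
- tin_block: fixed square grey block 86x86x10 with a round pocket for the tin in its top: 74 across, 7 deep, floor 3 above the block's underside (the widest pocket). One of four in a low aluminium tray (184x184, rim 12 above the bench), 2x2, 88 centre to centre, in any order; undersides 3 above the bench. Origin: centre of the underside, under the pocket's centre; z up. Sizes in mm.
- crucible_block_a: fixed square grey block 86x86x10 with a round pocket for a crucible in its top: 61 across, 7 deep, floor 3 above the block's underside (a middle-sized pocket). One of four in a low aluminium tray (184x184, rim 12 above the bench), 2x2, 88 centre to centre, in any order; undersides 3 above the bench. Origin: centre of the underside, under the pocket's centre; z up. Sizes in mm.
- crucible_block_b: fixed square grey block 86x86x10 with a round pocket for a crucible in its top: 61 across, 7 deep, floor 3 above the block's underside (a middle-sized pocket), the same as crucible_block_a. One of four in a low aluminium tray (184x184, rim 12 above the bench), 2x2, 88 centre to centre, in any order; undersides 3 above the bench. Origin: centre of the underside, under the pocket's centre; z up. Sizes in mm.
- vial_block: fixed square grey block 86x86x10 with a round pocket for the vial in its top: 42 across, 7 deep, floor 3 above the block's underside (the narrowest pocket). One of four in a low aluminium tray (184x184, rim 12 above the bench), 2x2, 88 centre to centre, in any order; undersides 3 above the bench. Origin: centre of the underside, under the pocket's centre; z up. Sizes in mm.

How it is judged:
By the outcome, as a careful person would: the job done as asked, in the order asked, and still so for the second after the job is handed in, with the robot touching nothing.
It also fails if it takes over 128 s, if anything falls off the work surface, if the arm or the gripper's body presses on something with over 40 N, if the wrist force passes 120 N, or if a joint passes its speed limit or range.

## Robot

A 7-joint arm with a two-finger parallel gripper is mounted at the origin on a cart in front of the work surface, level with it; the furniture and walls round the work are solid. World frame = base frame: x ahead of the robot, y to its left, z up, the work surface at z = 0. Lengths are in mm, angles in rad, forces in N, time in s.
With the tool pointing down it reaches from about 425 to 1025 mm from the base axis. Payload 9.4 kg.
Tool frame: the origin (TCP) lies on the centre line of the jaws, within the pads' length; the fingertips stand 11 mm ahead of it and the grasp point (between the pads) lies 8 mm behind it; z points along the fingers, y is the line along which they close (so a half turn about z gives the same grasp; the last joint's range is limited). The gripper opens to 93 mm and grips with 3 to 60 N. Pads are 15 mm wide; open, the fingers measure 128 mm over their backs; the gripper's body (75 mm by 188 mm) begins 65 mm behind the grasp point.
Start: joints at [-1.404, 0.599, -0.003, 1.599, 0.002, 0.943, -0.08], TCP at [175.013, 703.558, 229.618] pointing down, gripper open.
Joint ranges: [-2.57, 2.57], [-0.35, 1.97], [-1.29, 1.29], [0.11, 2.56], [-1.05, 4.19], [0.11, 1.86], [-2.63, 2.63]. Speed limits (rad/s): [2.22, 2.22, 3.01, 3.01, 3.14, 3.14, 3.14].

## Interface

Orientations are given as a 3x3 rotation matrix whose columns are the frame's x, y, z axes.
In Python, from rig import observe, read_camera, calibration, close_job, find_in gives the robot as it stands.
- The arm moves only by the tool step_arm, never from a script. Its argument "targets" is a list of rows, each a list of 3 entries, a list of its own where there are three numbers: the finger opening in mm, from 0 to 93, then the shift along the tool's x, y, z each as a share of 0.6 m, from -1 to 1, then the turn, a rotation vector about the tool's x, y, z each as a share of 45 degrees, from -1 to 1. In form: [[grip, [dx, dy, dz], [ax, ay, az]], ...]. A call has 1 to 8 rows; each row is the pose to reach, as a shift and turn from the pose commanded when the call began, along the tool's axes at that moment; what a row does not reach only later rows make up. A row lasts 1/8 s, in which the tool goes at most 62.5 mm and 10.7 degrees, less where a joint would pass 70% of its speed; a pose out of reach is approached as far as the arm can. A call with a number of a shift or a turn outside -1 to 1 is refused whole. A call with a gripper value outside its range is refused whole. The fingers move at their own pace and stop on an object; the grip force is fixed at half the most. Time passes only in rows, so rows that repeat a pose let the fingers close. It gives the time, the measured TCP pose, the force, the opening and the grip force at its end, in the units of the state.
- observe(): the state, without advancing time (a new reading comes with each control period).
- read_camera(name): name is "scene" or "top" or "wrist"; returns (picture, depth): 420x560x3 uint8, blue, green, red; 420x560 float32, mm along the optical axis (not along the pixel's ray), 0 where there is no reading.
- calibration(name): a dict with "camera_matrix" (3x3 intrinsics, pixels), "R" (3x3) and "t" (3): a world point X has camera coordinates R X + t; the wrist camera has in their place "tool_from_camera" (4x4, takes a point from camera to tool coordinates, whose origin is the TCP and whose axes are the flange's). Camera axes: x right, y down, z forward; pixel columns grow to the right and rows downward; lengths in mm; the calibration is good to about 2 mm. The wrist camera is an equidistant fisheye: a pixel r from the principal point sees the ray r / f radians off the axis. A picture is of the moment at which its call begins: read the wrist's pose just before it. calibration takes no time and is no camera call.
- close_job(): hands the job in; it is judged then, once.
Trained networks look in the newest picture that a camera, given by its name, has taken for a name from the list of things; names that differ only in an ending like _2 or _b are one class to them, and where a whole thing is asked for, a point or a joint stands for the part that bears it (a point fixed in the world has none). Each returns a list of dicts, best first, with "confidence" (0 to 1); they miss things now and then, are a little off and sometimes report something else, mostly with a low value. They report only what shows in the picture. A call takes as long as a camera call.
- find_in(camera, target): "at" ([x, y, z] in mm, in world coordinates, good to about 4 mm: the middle of the surface that is visible of it).
The state is a dict: "t": time; "qpos": joint angles; "joint_vel": joint speeds; "joint_efforts": joint torques, N m; "tcp_pos": TCP position; "tool_rot": TCP orientation; "contact_force": force on the tool from outside, world axes, zero at the start; "moment": the same for the moment, N m; "opening": finger opening in mm; "grip_force": force on a finger pad.
Only numpy, scipy, OpenCV 4.12 (cv2) and the standard library are available. Lean on these libraries where they do the work, as an engineer would, in place of code of your own. Each camera call takes 0.05 s, during which the arm holds its last target. There are 200 camera calls.

## Working session

There is one attempt and no reset: what is moved stays moved. The work goes in short steps, Python scripts to look and compute and a tool call to move; the robot and the scene stay as the last step left them, time stands still between calls to the robot, and variables do not carry over. Pictures are saved under pics/ and viewed, at most 14 in all, crops included, and the job is handed in when it is done.

Besides the shell and the picture viewer there is one more tool, called after "Call:" as name(argument=value, ...) on one line, values as JSON. step_arm: Moves the arm, as the interface text tells. Shift numbers are shares of 0.6 m and turn numbers shares of 45 degrees, none past 1 either way. Its arguments: {"type":"object","properties":{"targets":{"type":"array","items":{"type":"array"}}},"required":["targets"]}

```bash
mkdir -p pics; python3 - <<'E'
from rig import *
import cv2,numpy as np
s=observe();print(s['t'],s['tcp_pos'],np.round(s['tool_rot'],3).tolist(),s['opening'])
for c in['top','scene']:
    p,d=read_camera(c);cv2.imwrite(f'pics/{c}0.png',p);np.save(f'pics/{c}0.npy',d)
    for n in['lidded_tin','crucible_a','vial','open_tin','open_crucible','tin_block','crucible_block_a','vial_block']:
        print(c,n,[(np.round(r['at']).tolist(),round(r['confidence'],2)) for r in find_in(c,n)])
E
```

```text
0.0 [174.95165664 703.10437435 228.7751449 ] [[-0.97, 0.241, -0.0], [0.241, 0.97, -0.002], [-0.0, -0.002, -1.0]] 92.9767673927214
top lidded_tin [([449.0, 183.0, 32.0], 0.97)]
top crucible_a [([524.0, 130.0, 41.0], 0.79), ([529.0, 292.0, 38.0], 0.62)]
top vial [([448.0, 361.0, 55.0], 0.75)]
top open_tin [([444.0, 30.0, 19.0], 0.83)]
top open_crucible [([525.0, 131.0, 40.0], 0.53), ([451.0, -62.0, 21.0], 0.51)]
top tin_block [([485.0, -355.0, 6.0], 0.65)]
top crucible_block_a [([481.0, -271.0, 12.0], 0.91), ([396.0, -356.0, 15.0], 0.71)]
top vial_block [([399.0, -266.0, 15.0], 0.82)]
scene lidded_tin [([436.0, 196.0, 31.0], 0.81)]
scene crucible_a [([507.0, -247.0, 12.0], 0.71), ([518.0, 292.0, 38.0], 0.67), ([518.0, 135.0, 37.0], 0.58)]
scene vial [([440.0, 367.0, 32.0], 0.85)]
scene open_tin [([433.0, 31.0, 22.0], 0.72), ([519.0, 291.0, 37.0], 0.23)]
scene open_crucible [([435.0, -58.0, 25.0], 0.81)]
scene tin_block []
scene crucible_block_a [([506.0, -248.0, 12.0], 0.65)]
scene vial_block [([442.0, 367.0, 36.0], 0.68)]
```

View pics/top0.png

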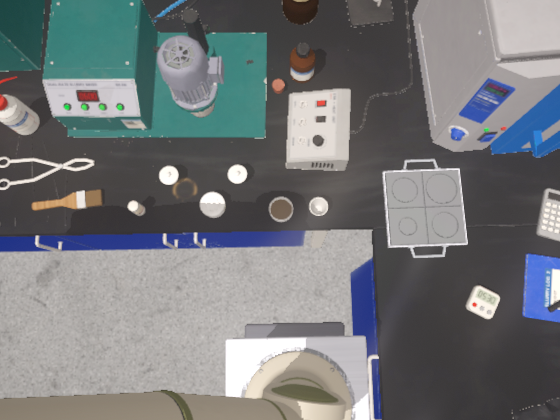

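View pics/scene0.png

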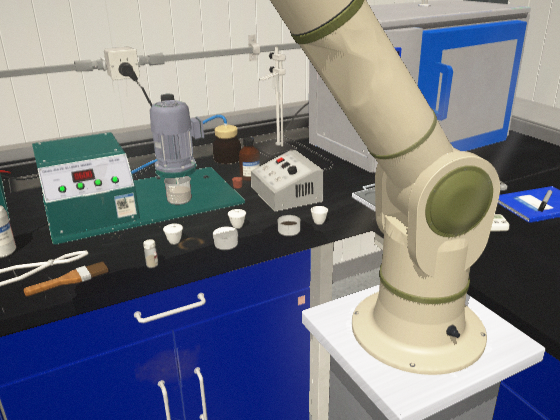

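The top view shows the lidded tin at (212,205), the lidded crucibles at (169,175) and (237,174), the vial at (136,208), and the open tin and crucible at (281,209) and (318,206). The tray is at about (425,207), with its widest pocket at upper right and its narrowest at lower left. Next I'll measure from the depth and a rectified view of the tray.

```bash
python3 - <<'E'
from rig import *
import cv2,numpy as np
p=cv2.imread('pics/top0.png');d=np.load('pics/top0.npy');c=calibration('top')
K,R,t=[np.array(c[k],float) for k in('camera_matrix','R','t')]
v,u=np.mgrid[:420,:560];P=np.stack([(u-K[0,2])/K[0,0]*d,(v-K[1,2])/K[1,1]*d,d],-1);W=(P-t)@R
print('cam',-R.T@t)
for n,x,y,h in[('tin',449,183,34),('crA',524,130,42),('crB',529,292,42),('vial',448,361,59),('otin',444,30,30),('ocr',451,-62,36)]:
    m=(np.hypot(W[...,0]-x,W[...,1]-y)<42)&(d>0)&(W[...,2]>h-9)&(W[...,2]<h+12)
    q=W[m];print(n,len(q),np.round(q.mean(0)),np.round((q.min(0)+q.max(0))/2),np.round(q.max(0)-q.min(0)))
# rectified tray, z=13, 0.5 mm/px; up=+x,left=+y
xs=560-np.arange(480)*.5;ys=-190-np.arange(480)*.5
X=np.stack(np.broadcast_arrays(xs[:,None],ys[None],13.),-1)
q=X@R.T+t;q=q@K.T;mp=(q[...,:2]/q[...,2:]).astype(np.float32)
I=cv2.remap(p,mp,None,cv2.INTER_CUBIC);g=cv2.GaussianBlur(cv2.cvtColor(I,cv2.COLOR_BGR2GRAY),(5,5),0)
C=cv2.HoughCircles(g,cv2.HOUGH_GRADIENT,1,100,param1=40,param2=18,minRadius=36,maxRadius=80)
for a,b,r in C[0][:8]:
    print('pocket',560-b/2,-190-a/2,'diam',r);cv2.circle(I,(int(a),int(b)),int(r),(0,0,255),1)
cv2.imwrite('pics/tray.png',I)
E
```

```text
cam [ 203.60724872    6.26372508 1223.84433588]
tin 483 [456. 186.  32.] [457. 187.  32.] [58. 57. 14.]
crA 266 [526. 127.  38.] [526. 128.  43.] [45. 43. 20.]
crB 267 [527. 289.  37.] [527. 288.  41.] [46. 44. 17.]
vial 98 [450. 363.  57.] [450. 363.  58.] [23. 25. 15.]
otin 92 [446.  27.  26.] [443.  27.  28.] [56. 54. 13.]
ocr 95 [448. -63.  33.] [445. -62.  34.] [42. 40. 13.]
pocket 486.25 -356.75 diam 74.6
pocket 400.75 -358.25 diam 64.3
pocket 398.75 -269.75 diam 37.4
pocket 477.25 -264.75 diam 73.9
```

View pics/tray.png

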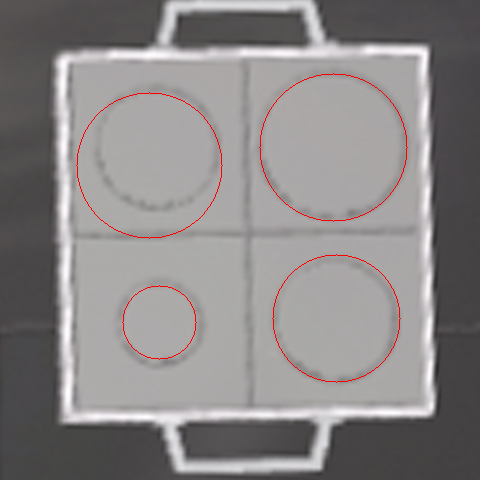

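The rectified view shows the seam cross at (248,233). The pockets are tin (333,147), middle ones (157,147) and (336,318), and vial (160,322); Hough misfitted the top-left one. In world coordinates: tin (487,-357), crucibles (487,-269) and (400,-358), vial (399,-270). I'm moving above the tin now.

Call:
step_arm(targets=[[93, [-0.663, -0.721, 0.132], [0, 0, -0.31]], [93, [-0.663, -0.721, 0.132], [0, 0, -0.31]], [93, [-0.663, -0.721, 0.132], [0, 0, -0.31]], [93, [-0.663, -0.721, 0.132], [0, 0, -0.31]], [93, [-0.663, -0.721, 0.132], [0, 0, -0.31]], [93, [-0.663, -0.721, 0.132], [0, 0, -0.31]], [93, [-0.663, -0.721, 0.132], [0, 0, -0.31]], [93, [-0.663, -0.721, 0.132], [0, 0, -0.31]]])

```text
t: 1.9
tcp_pos: [413.5, 267.1, 162.9]
tool_rot: [[-1.0, 0.0, 0.001], [0.0, 1.0, 0.001], [-0.001, 0.001, -1.0]]
contact_force: [0.9, 0.6, 0.0]
opening: 92.9
grip_force: 0.0
```

Call:
step_arm(targets=[[93, [-0.07, -0.13, 0.02], [0, 0, 0]], [93, [-0.07, -0.13, 0.02], [0, 0, 0]], [93, [-0.07, -0.13, 0.02], [0, 0, 0]], [93, [-0.07, -0.13, 0.02], [0, 0, 0]], [93, [-0.07, -0.13, 0.02], [0, 0, 0]]])

```text
t: 2.52
tcp_pos: [454.0, 192.1, 151.1]
tool_rot: [[-1.0, -0.002, 0.0], [-0.002, 1.0, 0.001], [-0.0, 0.001, -1.0]]
contact_force: [-0.3, -0.5, 0.1]
opening: 93.0
grip_force: 0.0
```

```bash
cat > look.py <<'E'
from rig import *
import cv2,numpy as np,sys
def look(names,pic=None):
    s=observe();p,d=read_camera('wrist')
    print(round(s['t'],2),np.round(s['tcp_pos'],1),s['opening'],np.round(s['contact_force'],1))
    if pic: cv2.imwrite(pic,p)
    for n in names: print(n,[(np.round(r['at']).tolist(),round(r['confidence'],2)) for r in find_in('wrist',n)])
    c=calibration('wrist');K=np.array(c['camera_matrix']);T=np.array(c['tool_from_camera'])
    v,u=np.mgrid[:420,:560];a=(u-K[0,2])/K[0,0];b=(v-K[1,2])/K[1,1];th=np.hypot(a,b)+1e-9
    k=np.tan(np.minimum(th,1.45))/th
    P=np.stack([a*k*d,b*k*d,d],-1)@T[:3,:3].T+T[:3,3]
    W=P@np.array(s['tool_rot']).T+s['tcp_pos'];W[(d<=0)|(th>1.4)]=np.nan
    return p,W
def blob(W,x,y,h,r=42):
    m=(np.hypot(W[...,0]-x,W[...,1]-y)<r)&(abs(W[...,2]-h)<7)
    q=W[m];print('blob',len(q),np.round((np.percentile(q,1,0)+np.percentile(q,99,0))/2,1) if len(q) else '',np.round(np.ptp(q,0)) if len(q) else '')
E
python3 - <<'E'
from look import *
p,W=look(['lidded_tin','open_tin'],'pics/w1.png')
blob(W,455,186,34)
E
```

```text
2.52 [454.  192.1 151.1] 93.00958427482163 [-0.3 -0.5  0.1]
lidded_tin [([451.0, 189.0, 32.0], 0.79)]
open_tin [([444.0, 27.0, 19.0], 0.81), ([520.0, 272.0, 39.0], 0.16)]
blob 3448 [457.4 188.7  32.4] [58. 58.  9.]
```

View pics/w1.png

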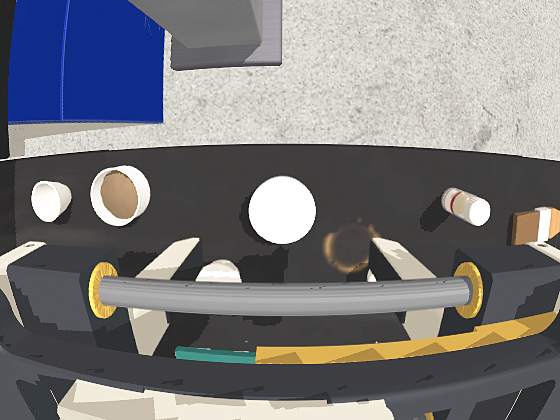

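The wrist view shows the lidded tin as a full white disc at (282,210), with the fingers either side. Depth puts it at (457,189). I'll descend to z=24 and grip.

Call:
step_arm(targets=[[93, [-0.005, -0.006, 0.0], [0, 0, 0]], [93, [-0.005, -0.006, 0.06], [0, 0, 0]], [93, [-0.005, -0.006, 0.12], [0, 0, 0]], [93, [-0.005, -0.006, 0.17], [0, 0, 0]], [93, [-0.005, -0.006, 0.2], [0, 0, 0]], [93, [-0.005, -0.006, 0.211], [0, 0, 0]], [93, [-0.005, -0.006, 0.211], [0, 0, 0]], [50, [-0.005, -0.006, 0.211], [0, 0, 0]]])

```text
t: 3.68
tcp_pos: [457.8, 187.1, 25.0]
tool_rot: [[-1.0, 0.0, 0.001], [0.0, 1.0, 0.0], [-0.001, 0.0, -1.0]]
contact_force: [0.2, 0.3, -0.3]
opening: 87.1
grip_force: 0.0
```

Call:
step_arm(targets=[[50, [0, 0, 0], [0, 0, 0]], [50, [0, 0, 0], [0, 0, 0]], [50, [0, 0, 0], [0, 0, 0]], [50, [0, 0, 0], [0, 0, 0]], [50, [0, 0, 0], [0, 0, 0]], [50, [0, 0, 0], [0, 0, 0]]])

```text
t: 4.42
tcp_pos: [457.6, 187.1, 24.5]
tool_rot: [[-1.0, 0.0, 0.0], [0.0, 1.0, 0.0], [-0.0, 0.0, -1.0]]
contact_force: [0.0, 0.2, 5.3]
opening: 57.7
grip_force: 30.0
```

Call:
step_arm(targets=[[50, [0, 0, -0.03], [0, 0, 0]], [50, [0, 0, -0.11], [0, 0, 0]], [50, [0, 0, -0.19], [0, 0, 0]], [50, [0, -0.06, -0.21], [0, 0, 0]], [50, [-0.01, -0.14, -0.21], [0, 0, 0]], [50, [-0.015, -0.22, -0.21], [0, 0, 0]], [50, [-0.02, -0.3, -0.21], [0, 0, 0]], [50, [-0.02, -0.36, -0.21], [0, 0, 0]]])

```text
t: 5.42
tcp_pos: [469.1, -31.1, 150.2]
tool_rot: [[-1.0, 0.002, -0.0], [0.002, 1.0, -0.0], [0.0, -0.0, -1.0]]
contact_force: [0.9, 0.3, -0.2]
opening: 57.4
grip_force: 30.0
```

Call:
step_arm(targets=[[50, [-0.005, -0.08, 0], [0, 0, 0]], [50, [-0.01, -0.16, 0], [0, 0, 0]], [50, [-0.015, -0.24, 0], [0, 0, 0]], [50, [-0.02, -0.32, 0], [0, 0, 0]], [50, [-0.025, -0.4, 0], [0, 0, 0]], [50, [-0.029, -0.47, 0], [0, 0, 0]], [50, [-0.029, -0.52, 0], [0, 0, 0]], [50, [-0.029, -0.547, 0], [0, 0, 0]]])

```text
t: 6.42
tcp_pos: [485.9, -358.8, 149.8]
tool_rot: [[-1.0, 0.002, -0.001], [0.002, 1.0, 0.0], [0.001, 0.0, -1.0]]
contact_force: [-0.3, -0.1, -0.7]
opening: 57.7
grip_force: 30.0
```

Call:
step_arm(targets=[[50, [0, 0, 0], [0, 0, 0]], [50, [0, 0, 0], [0, 0, 0]]])

```text
t: 6.68
tcp_pos: [486.9, -355.6, 150.2]
tool_rot: [[-1.0, -0.001, -0.0], [-0.001, 1.0, 0.001], [0.0, 0.001, -1.0]]
contact_force: [0.3, -0.5, 0.2]
opening: 57.0
grip_force: 30.0
```

```bash
python3 - <<'E'
from look import *
p,W=look(['tin_block','crucible_block_a','vial_block'],'pics/w2.png')
E
```

```text
6.67 [ 486.9 -355.6  150.2] 56.97341489377224 [ 0.3 -0.5  0.2]
tin_block []
crucible_block_a [([403.0, -358.0, 18.0], 0.83), ([483.0, -268.0, 12.0], 0.75)]
vial_block [([401.0, -270.0, 12.0], 0.88)]
```

View pics/w2.png

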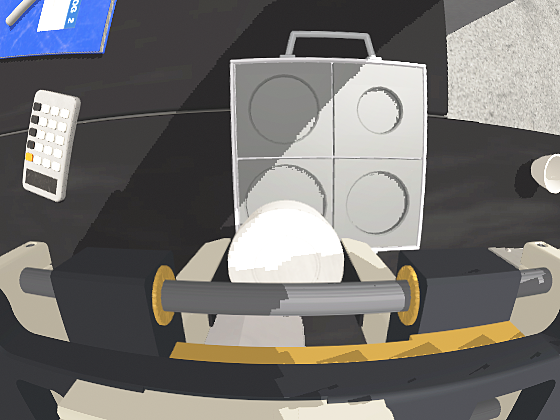

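The wrist view shows the held tin over the widest pocket (285,190), with the other pockets at (283,108), (380,110) and (377,200), as estimated. Now I'll lower it.

Call:
step_arm(targets=[[50, [0, -0.002, 0.06], [0, 0, 0]], [50, [0, -0.002, 0.12], [0, 0, 0]], [50, [0, -0.002, 0.165], [0, 0, 0]], [50, [0, -0.002, 0.185], [0, 0, 0]], [50, [0, -0.002, 0.192], [0, 0, 0]], [50, [0, -0.002, 0.196], [0, 0, 0]], [50, [0, -0.002, 0.198], [0, 0, 0]], [50, [0, -0.002, 0.198], [0, 0, 0]]])

```text
t: 7.88
tcp_pos: [486.9, -358.6, 32.0]
tool_rot: [[-1.0, 0.0, 0.001], [0.0, 1.0, -0.0], [-0.001, -0.0, -1.0]]
contact_force: [0.1, -0.0, -0.3]
opening: 57.4
grip_force: 30.0
```

Call:
step_arm(targets=[[50, [0, 0.001, 0.001], [0, 0, 0]], [50, [0, 0.001, 0.002], [0, 0, 0]], [50, [0, 0.001, 0.002], [0, 0, 0]], [50, [0, 0.001, 0.002], [0, 0, 0]]])

```text
t: 8.38
tcp_pos: [486.8, -357.8, 30.6]
tool_rot: [[-1.0, 0.0, 0.0], [0.0, 1.0, -0.0], [-0.0, -0.0, -1.0]]
contact_force: [-1.3, 1.2, 5.4]
opening: 57.1
grip_force: 30.0
```

Call:
step_arm(targets=[[72, [0, 0, 0], [0, 0, 0]], [72, [0, 0, 0], [0, 0, 0]], [72, [0, 0, 0], [0, 0, 0]], [72, [0, 0, -0.02], [0, 0, 0]], [72, [0, 0, -0.07], [0, 0, 0]], [72, [0, 0, -0.14], [0, 0, 0]], [72, [0, 0, -0.2], [0, 0, 0]], [72, [0, 0.03, -0.2], [0, 0, 0]]])

```text
t: 9.38
tcp_pos: [487.7, -341.6, 153.7]
tool_rot: [[-1.0, 0.003, 0.005], [0.003, 1.0, -0.004], [-0.005, -0.004, -1.0]]
contact_force: [-0.6, 0.5, 0.2]
opening: 71.9
grip_force: 0.0
```

```bash
python3 - <<'E'
from look import *
p,W=look(['lidded_tin'],'pics/w3.png')
blob(W,487,-357,40)
E
```

```text
9.38 [ 487.7 -341.6  153.7] 71.88110420549536 [-0.6  0.5  0.2]
lidded_tin [([483.0, -355.0, 36.0], 0.66)]
blob 3556 [ 486.6 -357.9   38.8] [59. 58.  8.]
```

Call:
step_arm(targets=[[75, [0, 0.09, 0], [0, 0, 0]], [75, [0, 0.17, 0], [0, 0, 0]], [75, [0, 0.25, 0], [0, 0, 0]], [75, [0, 0.33, 0], [0, 0, 0]], [75, [0, 0.41, 0], [0, 0, 0]], [75, [0, 0.49, 0], [0, 0, 0]], [75, [0, 0.57, 0], [0, 0, 0]], [75, [0, 0.63, 0], [0, 0, 0]]])

```text
t: 10.48
tcp_pos: [486.0, 40.3, 149.4]
tool_rot: [[-1.0, -0.002, -0.002], [-0.002, 1.0, -0.0], [0.002, -0.0, -1.0]]
contact_force: [0.1, -0.0, -0.4]
opening: 75.2
grip_force: 0.0
```

Call:
step_arm(targets=[[75, [-0.02, 0.06, 0], [0, 0, 0]], [75, [-0.04, 0.11, 0], [0, 0, 0]], [75, [-0.06, 0.148, 0], [0, 0, 0]], [75, [-0.065, 0.148, 0], [0, 0, 0]], [75, [-0.065, 0.148, 0], [0, 0, 0]]])

```text
t: 11.1
tcp_pos: [525.5, 125.7, 149.8]
tool_rot: [[-1.0, 0.001, -0.001], [0.001, 1.0, -0.001], [0.001, -0.001, -1.0]]
contact_force: [-1.7, -0.2, 0.0]
opening: 75.0
grip_force: 0.0
```

```bash
python3 - <<'E'
from look import *
p,W=look(['crucible_a'])
blob(W,526,128,40)
E
```

```text
11.1 [525.5 125.7 149.8] 75.03732304624714 [-1.7 -0.2  0. ]
crucible_a [([524.0, 132.0, 36.0], 0.96), ([526.0, 285.0, 39.0], 0.89)]
blob 2121 [527.5 129.4  41.3] [45. 44. 12.]
```

Call:
step_arm(targets=[[75, [-0.003, 0.006, 0.03], [0, 0, 0]], [75, [-0.003, 0.006, 0.09], [0, 0, 0]], [75, [-0.003, 0.006, 0.15], [0, 0, 0]], [75, [-0.003, 0.006, 0.19], [0, 0, 0]], [75, [-0.003, 0.006, 0.203], [0, 0, 0]], [75, [-0.003, 0.006, 0.203], [0, 0, 0]], [38, [-0.003, 0.006, 0.203], [0, 0, 0]], [38, [-0.003, 0.006, 0.203], [0, 0, 0]]])

```text
t: 12.2
tcp_pos: [528.1, 130.6, 29.4]
tool_rot: [[-1.0, 0.0, 0.001], [0.0, 1.0, 0.0], [-0.001, 0.0, -1.0]]
contact_force: [0.5, -0.2, -0.5]
opening: 59.6
grip_force: 0.0
```

Call:
step_arm(targets=[[38, [0, 0, 0], [0, 0, 0]], [38, [0, 0, 0], [0, 0, 0]], [38, [0, 0, 0], [0, 0, 0]], [38, [0, 0, 0], [0, 0, 0]], [38, [0, 0, 0], [0, 0, 0]]])

```text
t: 12.82
tcp_pos: [527.8, 130.7, 28.9]
tool_rot: [[-1.0, 0.0, 0.001], [0.0, 1.0, 0.0], [-0.001, 0.0, -1.0]]
contact_force: [0.5, 0.8, 6.6]
opening: 44.8
grip_force: 30.0
```

Call:
step_arm(targets=[[38, [0, 0, -0.03], [0, 0, 0]], [38, [0, 0, -0.1], [0, 0, 0]], [38, [0.02, 0, -0.18], [0, 0, 0]], [38, [0.06, -0.03, -0.205], [0, 0, 0]], [38, [0.068, -0.1, -0.205], [0, 0, 0]], [38, [0.068, -0.18, -0.205], [0, 0, 0]], [38, [0.068, -0.26, -0.205], [0, 0, 0]], [38, [0.068, -0.34, -0.205], [0, 0, 0]]])

```text
t: 13.82
tcp_pos: [486.6, -74.8, 151.5]
tool_rot: [[-1.0, -0.0, 0.0], [-0.0, 1.0, 0.0], [-0.0, 0.0, -1.0]]
contact_force: [1.2, -0.2, -0.6]
opening: 44.3
grip_force: 30.0
```

Call:
step_arm(targets=[[38, [0, -0.08, 0], [0, 0, 0]], [38, [0, -0.16, 0], [0, 0, 0]], [38, [0, -0.23, 0], [0, 0, 0]], [38, [0, -0.29, 0], [0, 0, 0]], [38, [0, -0.315, 0], [0, 0, 0]], [38, [0, -0.323, 0], [0, 0, 0]], [38, [0, -0.323, 0], [0, 0, 0]], [38, [0, -0.323, 0], [0, 0, 0]]])

```text
t: 14.82
tcp_pos: [487.0, -265.8, 151.5]
tool_rot: [[-1.0, -0.002, 0.0], [-0.002, 1.0, 0.0], [-0.0, 0.0, -1.0]]
contact_force: [-0.0, 0.9, -1.1]
opening: 44.8
grip_force: 30.0
```

```bash
python3 - <<'E'
from look import *
p,W=look(['crucible_block_a','crucible_a'],'pics/w4.png')
E
```

```text
14.82 [ 487.  -265.8  151.5] 44.754237242572984 [-0.   0.9 -1.1]
crucible_block_a [([400.0, -358.0, 14.0], 0.97), ([480.0, -267.0, 12.0], 0.91)]
crucible_a [([478.0, -265.0, 162.0], 0.95), ([477.0, -338.0, 10.0], 0.6)]
```

View pics/w4.png

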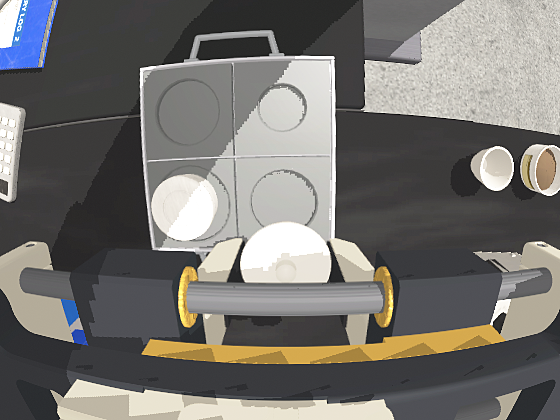

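The wrist view shows the tin sitting in its pocket at (185,207) and the crucible held just above the middle pocket at (283,200). Now I'll lower it.

Call:
step_arm(targets=[[38, [0, -0.004, 0.05], [0, 0, 0]], [38, [0, -0.004, 0.11], [0, 0, 0]], [38, [0, -0.004, 0.155], [0, 0, 0]], [38, [0, -0.004, 0.175], [0, 0, 0]], [38, [0, -0.004, 0.185], [0, 0, 0]], [38, [0, -0.004, 0.19], [0, 0, 0]], [38, [0, -0.004, 0.192], [0, 0, 0]], [38, [0, -0.004, 0.192], [0, 0, 0]]])

```text
t: 15.98
tcp_pos: [486.9, -269.8, 36.8]
tool_rot: [[-1.0, 0.0, 0.001], [0.0, 1.0, -0.0], [-0.001, -0.0, -1.0]]
contact_force: [-0.4, -0.5, 0.3]
opening: 44.8
grip_force: 30.0
```

Call:
step_arm(targets=[[38, [0, 0, 0.001], [0, 0, 0]], [38, [0, 0, 0.001], [0, 0, 0]], [38, [0, 0, 0.001], [0, 0, 0]]])

```text
t: 16.35
tcp_pos: [486.7, -269.6, 35.7]
tool_rot: [[-1.0, 0.0, 0.0], [0.0, 1.0, -0.0], [-0.0, -0.0, -1.0]]
contact_force: [-0.8, -0.0, -0.5]
opening: 44.4
grip_force: 30.0
```

Call:
step_arm(targets=[[38, [0, 0, 0.001], [0, 0, 0]], [38, [0, 0, 0.0015], [0, 0, 0]], [38, [0, 0, 0.0015], [0, 0, 0]]])

```text
t: 16.73
tcp_pos: [486.7, -269.6, 34.9]
tool_rot: [[-1.0, 0.0, 0.0], [0.0, 1.0, -0.0], [-0.0, -0.0, -1.0]]
contact_force: [-0.3, -0.8, 4.0]
opening: 44.5
grip_force: 30.0
```

Call:
step_arm(targets=[[62, [0, 0, 0], [0, 0, 0]], [62, [0, 0, 0], [0, 0, 0]], [62, [0, 0, 0], [0, 0, 0]], [62, [0, 0, -0.02], [0, 0, 0]], [62, [0, 0, -0.07], [0, 0, 0]], [62, [0, 0, -0.14], [0, 0, 0]], [62, [0, 0, -0.195], [0, 0, 0]], [62, [0, 0.03, -0.195], [0, 0, 0]]])

```text
t: 17.73
tcp_pos: [487.8, -253.0, 154.8]
tool_rot: [[-1.0, 0.003, 0.005], [0.003, 1.0, -0.003], [-0.005, -0.003, -1.0]]
contact_force: [0.3, 0.7, -0.4]
opening: 61.8
grip_force: 0.0
```

```bash
python3 - <<'E'
from look import *
p,W=look(['crucible_a'])
blob(W,487,-269,47)
E
```

```text
17.73 [ 487.8 -253.   154.8] 61.786108806208894 [ 0.3  0.7 -0.4]
crucible_a [([480.0, -269.0, 43.0], 0.92)]
blob 2163 [ 486.4 -269.8   47.6] [44. 44. 14.]
```

Call:
step_arm(targets=[[75, [0, 0.09, 0], [0, 0, 0]], [75, [0, 0.17, 0], [0, 0, 0]], [75, [0, 0.25, 0], [0, 0, 0]], [75, [0, 0.33, 0], [0, 0, 0]], [75, [0, 0.41, 0], [0, 0, 0]], [75, [0, 0.49, 0], [0, 0, 0]], [75, [0, 0.57, 0], [0, 0, 0]], [75, [0, 0.65, 0], [0, 0, 0]]])

```text
t: 18.82
tcp_pos: [486.0, 139.9, 150.7]
tool_rot: [[-1.0, -0.0, -0.002], [-0.0, 1.0, -0.001], [0.002, -0.001, -1.0]]
contact_force: [1.4, -0.5, -0.5]
opening: 75.1
grip_force: 0.0
```

Call:
step_arm(targets=[[75, [-0.01, 0.08, 0], [0, 0, 0]], [75, [-0.03, 0.16, 0], [0, 0, 0]], [75, [-0.05, 0.22, 0], [0, 0, 0]], [75, [-0.067, 0.25, 0], [0, 0, 0]], [75, [-0.067, 0.25, 0], [0, 0, 0]], [75, [-0.067, 0.25, 0], [0, 0, 0]]])

```text
t: 19.58
tcp_pos: [526.2, 287.0, 150.9]
tool_rot: [[-1.0, 0.001, -0.002], [0.001, 1.0, -0.002], [0.002, -0.002, -1.0]]
contact_force: [-0.5, -0.1, 0.7]
opening: 75.0
grip_force: 0.0
```

```bash
python3 - <<'E'
from look import *
p,W=look(['crucible_a'])
blob(W,527,288,40)
E
```

```text
19.57 [526.2 287.  150.9] 75.02313180573135 [-0.5 -0.1  0.7]
crucible_a [([527.0, 290.0, 38.0], 0.86)]
blob 2099 [528.1 291.4  41.4] [44. 44. 12.]
```

Call:
step_arm(targets=[[75, [-0.002, 0.006, 0.03], [0, 0, 0]], [75, [-0.002, 0.006, 0.09], [0, 0, 0]], [75, [-0.002, 0.006, 0.15], [0, 0, 0]], [75, [-0.002, 0.006, 0.19], [0, 0, 0]], [75, [-0.002, 0.006, 0.204], [0, 0, 0]], [75, [-0.002, 0.006, 0.204], [0, 0, 0]], [38, [-0.002, 0.006, 0.204], [0, 0, 0]], [38, [-0.002, 0.006, 0.204], [0, 0, 0]]])

```text
t: 20.68
tcp_pos: [528.8, 292.2, 30.3]
tool_rot: [[-1.0, 0.0, 0.001], [0.0, 1.0, 0.001], [-0.001, 0.001, -1.0]]
contact_force: [-0.9, 0.9, 0.0]
opening: 59.7
grip_force: 0.0
```

Call:
step_arm(targets=[[38, [0, 0, 0], [0, 0, 0]], [38, [0, 0, 0], [0, 0, 0]], [38, [0, 0, 0], [0, 0, 0]], [38, [0, 0, 0], [0, 0, 0]], [38, [0, 0, 0], [0, 0, 0]]])

```text
t: 21.3
tcp_pos: [528.5, 292.1, 29.9]
tool_rot: [[-1.0, 0.0, 0.001], [0.0, 1.0, 0.0], [-0.001, 0.0, -1.0]]
contact_force: [-1.1, -0.0, 6.4]
opening: 44.2
grip_force: 30.0
```

Call:
step_arm(targets=[[38, [0, 0, -0.03], [0, 0, 0]], [38, [0, 0, -0.1], [0, 0, 0]], [38, [0.02, 0, -0.18], [0, 0, 0]], [38, [0.06, -0.03, -0.2], [0, 0, 0]], [38, [0.09, -0.1, -0.2], [0, 0, 0]], [38, [0.1, -0.18, -0.2], [0, 0, 0]], [38, [0.1, -0.26, -0.2], [0, 0, 0]], [38, [0.1, -0.34, -0.2], [0, 0, 0]]])

```text
t: 22.3
tcp_pos: [468.2, 86.7, 150.4]
tool_rot: [[-1.0, -0.0, 0.001], [-0.0, 1.0, 0.0], [-0.001, 0.0, -1.0]]
contact_force: [1.0, 0.1, 0.4]
opening: 45.0
grip_force: 30.0
```

Call:
step_arm(targets=[[38, [0, -0.08, 0], [0, 0, 0]], [38, [0, -0.16, 0], [0, 0, 0]], [38, [0, -0.24, 0], [0, 0, 0]], [38, [0, -0.32, 0], [0, 0, 0]], [38, [0, -0.4, 0], [0, 0, 0]], [38, [0.02, -0.47, 0], [0, 0, 0]], [38, [0.05, -0.54, 0], [0, 0, 0]], [38, [0.08, -0.61, 0], [0, 0, 0]]])

```text
t: 23.3
tcp_pos: [419.5, -279.4, 150.3]
tool_rot: [[-1.0, 0.0, 0.001], [0.0, 1.0, -0.001], [-0.001, -0.001, -1.0]]
contact_force: [1.6, -0.4, -0.3]
opening: 44.4
grip_force: 30.0
```

Call:
step_arm(targets=[[38, [0.015, -0.06, 0], [0, 0, 0]], [38, [0.034, -0.11, 0], [0, 0, 0]], [38, [0.034, -0.132, 0], [0, 0, 0]], [38, [0.034, -0.132, 0], [0, 0, 0]], [38, [0.034, -0.132, 0], [0, 0, 0]]])

```text
t: 23.92
tcp_pos: [400.3, -355.8, 149.5]
tool_rot: [[-1.0, -0.001, 0.0], [-0.001, 1.0, 0.001], [-0.0, 0.001, -1.0]]
contact_force: [1.8, 0.1, -0.1]
opening: 44.9
grip_force: 30.0
```

```bash
python3 - <<'E'
from look import *
p,W=look(['crucible_block_a','crucible_a'])
E
```

```text
23.93 [ 400.3 -355.8  149.5] 44.876450528155374 [ 1.8  0.1 -0.1]
crucible_block_a [([394.0, -359.0, 17.0], 0.92), ([445.0, -268.0, 11.0], 0.83)]
crucible_a [([396.0, -356.0, 160.0], 0.82)]
```

Call:
step_arm(targets=[[38, [0, -0.003, 0.05], [0, 0, 0]], [38, [0, -0.003, 0.11], [0, 0, 0]], [38, [0, -0.003, 0.15], [0, 0, 0]], [38, [0, -0.003, 0.17], [0, 0, 0]], [38, [0, -0.003, 0.18], [0, 0, 0]], [38, [0, -0.003, 0.185], [0, 0, 0]], [38, [0, -0.003, 0.187], [0, 0, 0]], [38, [0, -0.003, 0.187], [0, 0, 0]]])

```text
t: 25.08
tcp_pos: [399.8, -359.2, 37.6]
tool_rot: [[-1.0, 0.0, 0.001], [0.0, 1.0, -0.0], [-0.001, -0.0, -1.0]]
contact_force: [-0.0, 1.1, -0.9]
opening: 44.6
grip_force: 30.0
```

Call:
step_arm(targets=[[38, [0, 0, 0.001], [0, 0, 0]], [38, [0, 0, 0.001], [0, 0, 0]], [38, [0, 0, 0.001], [0, 0, 0]]])

```text
t: 25.45
tcp_pos: [399.7, -359.0, 36.7]
tool_rot: [[-1.0, 0.0, 0.0], [0.0, 1.0, -0.0], [-0.0, -0.0, -1.0]]
contact_force: [-0.4, 0.6, -0.5]
opening: 44.5
grip_force: 30.0
```

Call:
step_arm(targets=[[38, [0, 0, 0.001], [0, 0, 0]], [38, [0, 0, 0.0015], [0, 0, 0]], [38, [0, 0, 0.0015], [0, 0, 0]]])

```text
t: 25.82
tcp_pos: [399.7, -359.0, 35.8]
tool_rot: [[-1.0, 0.0, 0.0], [0.0, 1.0, -0.0], [-0.0, -0.0, -1.0]]
contact_force: [-1.1, 0.8, 4.2]
opening: 44.5
grip_force: 30.0
```

Call:
step_arm(targets=[[62, [0, 0, 0], [0, 0, 0]], [62, [0, 0, 0], [0, 0, 0]], [62, [0, 0, 0], [0, 0, 0]], [62, [0, 0, -0.02], [0, 0, 0]], [62, [0, 0, -0.07], [0, 0, 0]], [62, [0, 0, -0.14], [0, 0, 0]], [62, [0, 0, -0.2], [0, 0, 0]], [62, [-0.02, 0.03, -0.2], [0, 0, 0]]])

```text
t: 26.82
tcp_pos: [412.0, -342.9, 159.2]
tool_rot: [[-1.0, 0.004, 0.004], [0.004, 1.0, -0.004], [-0.004, -0.004, -1.0]]
contact_force: [0.1, 0.2, -0.5]
opening: 62.2
grip_force: 0.0
```

```bash
python3 - <<'E'
from look import *
p,W=look(['crucible_a'])
blob(W,400,-359,47)
E
```

```text
26.82 [ 412.  -342.9  159.2] 62.23394580968369 [ 0.1  0.2 -0.5]
crucible_a [([399.0, -360.0, 45.0], 0.67)]
blob 2167 [ 399.4 -359.1   47.6] [44. 45. 13.]
```

Call:
step_arm(targets=[[62, [-0.04, 0.07, 0], [0, 0, 0]], [62, [-0.07, 0.14, 0], [0, 0, 0]], [62, [-0.07, 0.22, 0], [0, 0, 0]], [62, [-0.07, 0.3, 0], [0, 0, 0]], [62, [-0.07, 0.38, 0], [0, 0, 0]], [62, [-0.07, 0.46, 0], [0, 0, 0]], [62, [-0.07, 0.54, 0], [0, 0, 0]], [62, [-0.07, 0.62, 0], [0, 0, 0]]])

```text
t: 27.92
tcp_pos: [453.6, 31.9, 155.7]
tool_rot: [[-1.0, 0.001, -0.0], [0.001, 1.0, -0.0], [0.0, -0.0, -1.0]]
contact_force: [-0.7, 0.4, 0.4]
opening: 62.2
grip_force: 0.0
```

Call:
step_arm(targets=[[62, [0, 0.08, 0], [0, 0, 0]], [62, [0, 0.16, 0], [0, 0, 0]], [62, [0, 0.24, 0], [0, 0, 0]], [62, [0, 0.32, 0], [0, 0, 0]], [62, [0, 0.4, 0], [0, 0, 0]], [62, [0, 0.48, 0], [0, 0, 0]], [62, [0, 0.53, 0], [0, 0, 0]], [62, [0, 0.55, 0], [0, 0, 0]]])

```text
t: 28.92
tcp_pos: [453.6, 362.2, 155.4]
tool_rot: [[-1.0, -0.002, -0.0], [-0.002, 1.0, -0.0], [0.0, -0.0, -1.0]]
contact_force: [0.3, -0.5, -0.5]
opening: 62.1
grip_force: 0.0
```

Call:
step_arm(targets=[[62, [0, 0, 0], [0, 0, 0]], [62, [0, 0, 0], [0, 0, 0]]])

```text
t: 29.18
tcp_pos: [454.2, 359.1, 155.6]
tool_rot: [[-1.0, 0.002, -0.0], [0.002, 1.0, -0.001], [0.0, -0.001, -1.0]]
contact_force: [1.1, -0.2, -0.1]
opening: 61.6
grip_force: 0.0
```

```bash
python3 - <<'E'
from look import *
p,W=look(['vial'],'pics/w5.png')
blob(W,450,363,57)
E
```

```text
29.18 [454.2 359.1 155.6] 61.56279689186697 [ 1.1 -0.2 -0.1]
vial [([448.0, 365.0, 62.0], 0.81)]
blob 748 [451.5 366.1  56. ] [24. 24. 11.]
```

View pics/w5.png

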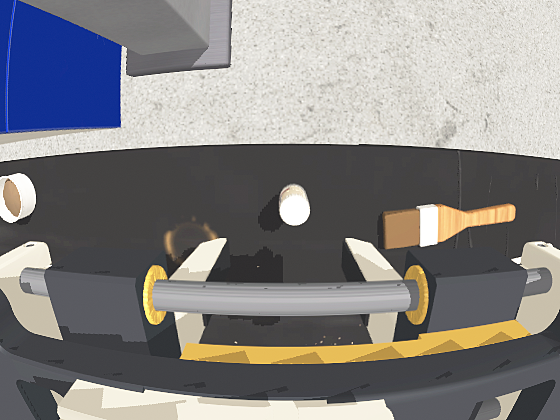

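The vial's cap is at (294,207), or (451.5,366) in world coordinates, and the brush is clear of the left finger. Now I'll descend and grip it.

Call:
step_arm(targets=[[62, [0.004, 0.011, 0.0], [0, 0, 0]], [62, [0.004, 0.011, 0.04], [0, 0, 0]], [62, [0.004, 0.011, 0.1], [0, 0, 0]], [62, [0.004, 0.011, 0.16], [0, 0, 0]], [62, [0.004, 0.011, 0.19], [0, 0, 0]], [62, [0.004, 0.011, 0.201], [0, 0, 0]], [62, [0.004, 0.011, 0.201], [0, 0, 0]], [20, [0.004, 0.011, 0.201], [0, 0, 0]]])

```text
t: 30.28
tcp_pos: [452.0, 368.0, 36.1]
tool_rot: [[-1.0, 0.0, 0.001], [0.0, 1.0, 0.001], [-0.001, 0.001, -1.0]]
contact_force: [-0.3, 0.2, 0.7]
opening: 56.1
grip_force: 0.0
```

Call:
step_arm(targets=[[20, [0, 0, 0], [0, 0, 0]], [20, [0, 0, 0], [0, 0, 0]], [20, [0, 0, 0], [0, 0, 0]], [20, [0, 0, 0], [0, 0, 0]], [20, [0, 0, 0], [0, 0, 0]], [20, [0, 0, 0], [0, 0, 0]]])

```text
t: 31.02
tcp_pos: [451.6, 367.7, 35.3]
tool_rot: [[-1.0, 0.0, 0.0], [0.0, 1.0, 0.0], [-0.0, 0.0, -1.0]]
contact_force: [-0.1, 0.1, 5.5]
opening: 26.0
grip_force: 30.0
```

Call:
step_arm(targets=[[20, [0, 0, -0.03], [0, 0, 0]], [20, [0, 0, -0.1], [0, 0, 0]], [20, [0, 0, -0.18], [0, 0, 0]], [20, [0, -0.04, -0.2], [0, 0, 0]], [20, [0, -0.11, -0.2], [0, 0, 0]], [20, [0, -0.19, -0.2], [0, 0, 0]], [20, [0, -0.27, -0.2], [0, 0, 0]], [20, [0, -0.35, -0.2], [0, 0, 0]]])

```text
t: 32.02
tcp_pos: [450.6, 155.0, 155.1]
tool_rot: [[-1.0, 0.001, -0.001], [0.001, 1.0, -0.001], [0.001, -0.001, -1.0]]
contact_force: [0.5, 0.4, -1.0]
opening: 25.7
grip_force: 30.0
```

Call:
step_arm(targets=[[20, [0, -0.08, 0], [0, 0, 0]], [20, [0, -0.16, 0], [0, 0, 0]], [20, [0, -0.24, 0], [0, 0, 0]], [20, [0, -0.32, 0], [0, 0, 0]], [20, [0, -0.4, 0], [0, 0, 0]], [20, [0.02, -0.47, 0], [0, 0, 0]], [20, [0.04, -0.54, 0], [0, 0, 0]], [20, [0.06, -0.6, 0], [0, 0, 0]]])

```text
t: 33.02
tcp_pos: [413.5, -204.3, 155.0]
tool_rot: [[-1.0, 0.002, -0.001], [0.002, 1.0, -0.0], [0.001, -0.0, -1.0]]
contact_force: [0.8, 0.3, -0.9]
opening: 25.2
grip_force: 30.0
```

Call:
step_arm(targets=[[20, [0.015, -0.06, 0], [0, 0, 0]], [20, [0.028, -0.1, 0], [0, 0, 0]], [20, [0.028, -0.112, 0], [0, 0, 0]], [20, [0.028, -0.112, 0], [0, 0, 0]], [20, [0.028, -0.112, 0], [0, 0, 0]]])

```text
t: 33.65
tcp_pos: [398.7, -268.4, 155.1]
tool_rot: [[-1.0, -0.001, -0.0], [-0.001, 1.0, 0.0], [0.0, 0.0, -1.0]]
contact_force: [0.2, -0.0, -0.0]
opening: 25.8
grip_force: 30.0
```

```bash
python3 - <<'E'
from look import *
p,W=look(['vial_block','vial'],'pics/w6.png')
E
```

```text
33.65 [ 398.7 -268.4  155.1] 25.812160772743272 [ 0.2 -0.  -0. ]
vial_block [([392.0, -271.0, 10.0], 0.73)]
vial [([390.0, -268.0, 177.0], 0.8), ([498.0, -268.0, 46.0], 0.69)]
```

View pics/w6.png

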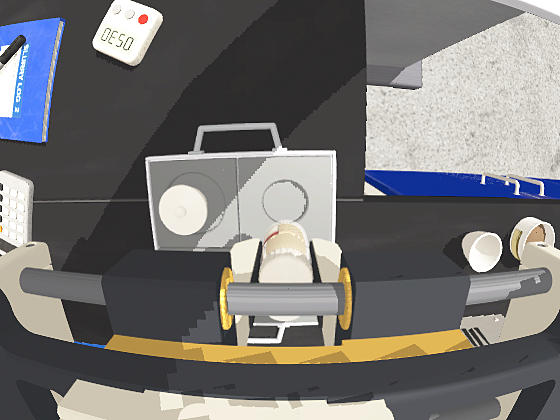

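The wrist view shows the vial just above the narrow pocket at (285,201) and the crucible seated at (185,210). Now I'll lower it.

Call:
step_arm(targets=[[20, [0, -0.003, 0.05], [0, 0, 0]], [20, [0, -0.003, 0.11], [0, 0, 0]], [20, [0, -0.003, 0.15], [0, 0, 0]], [20, [0, -0.003, 0.17], [0, 0, 0]], [20, [0, -0.003, 0.18], [0, 0, 0]], [20, [0, -0.003, 0.185], [0, 0, 0]], [20, [0, -0.003, 0.187], [0, 0, 0]], [20, [0, -0.003, 0.187], [0, 0, 0]]])

```text
t: 34.8
tcp_pos: [398.7, -271.5, 43.3]
tool_rot: [[-1.0, 0.0, 0.001], [0.0, 1.0, -0.0], [-0.001, -0.0, -1.0]]
contact_force: [-0.1, -0.1, 0.7]
opening: 25.6
grip_force: 30.0
```

Call:
step_arm(targets=[[20, [0, 0, 0.001], [0, 0, 0]], [20, [0, 0, 0.0015], [0, 0, 0]], [20, [0, 0, 0.0015], [0, 0, 0]]])

```text
t: 35.17
tcp_pos: [398.5, -271.4, 42.0]
tool_rot: [[-1.0, 0.0, 0.0], [0.0, 1.0, -0.0], [-0.0, -0.0, -1.0]]
contact_force: [0.2, 0.5, -0.8]
opening: 25.3
grip_force: 30.0
```

Call:
step_arm(targets=[[20, [0, 0, 0.001], [0, 0, 0]], [20, [0, 0, 0.0015], [0, 0, 0]], [20, [0, 0, 0.0015], [0, 0, 0]]])

```text
t: 35.55
tcp_pos: [398.5, -271.4, 41.2]
tool_rot: [[-1.0, 0.0, 0.0], [0.0, 1.0, -0.0], [-0.0, -0.0, -1.0]]
contact_force: [-0.8, 0.6, 4.1]
opening: 25.8
grip_force: 30.0
```

Call:
step_arm(targets=[[46, [0, 0, 0], [0, 0, 0]], [46, [0, 0, 0], [0, 0, 0]], [46, [0, 0, 0], [0, 0, 0]], [46, [0, 0, 0], [0, 0, 0]], [46, [0, 0, -0.02], [0, 0, 0]], [46, [0, 0, -0.07], [0, 0, 0]], [46, [0, 0, -0.14], [0, 0, 0]], [46, [0, 0, -0.22], [0, 0, 0]]])

```text
t: 36.55
tcp_pos: [398.0, -271.1, 174.8]
tool_rot: [[-1.0, 0.0, -0.001], [0.0, 1.0, 0.0], [0.001, 0.0, -1.0]]
contact_force: [0.2, -0.3, 0.2]
opening: 46.2
grip_force: 0.0
```

Call:
step_arm(targets=[[46, [-0.03, 0.08, -0.05], [0, 0, 0]], [46, [-0.06, 0.16, -0.05], [0, 0, 0]], [46, [-0.08, 0.24, -0.05], [0, 0, 0]], [46, [-0.08, 0.32, -0.05], [0, 0, 0]], [46, [-0.08, 0.36, -0.05], [0, 0, 0]], [46, [-0.08, 0.36, -0.05], [0, 0, 0]], [46, [-0.08, 0.36, -0.05], [0, 0, 0]]])

```text
t: 37.42
tcp_pos: [446.5, -56.3, 203.5]
tool_rot: [[-1.0, 0.001, 0.0], [0.001, 1.0, -0.001], [-0.0, -0.001, -1.0]]
contact_force: [-0.3, -0.8, -0.2]
opening: 46.2
grip_force: 0.0
```

```bash
python3 - <<'E'
from look import *
p,d=read_camera('top');cv2.imwrite('pics/top1.png',cv2.resize(p[120:300,260:500],None,fx=3,fy=3))
c=calibration('top')
K,R,t=[np.array(c[k],float) for k in('camera_matrix','R','t')]
v,u=np.mgrid[:420,:560];P=np.stack([(u-K[0,2])/K[0,0]*d,(v-K[1,2])/K[1,1]*d,d],-1);W=(P-t)@R
for x,y,h in[(487,-357,40),(487,-269,47),(400,-359,47),(399,-271,64)]: blob(W,x,y,h)
E
```

```text
blob 475 [ 485.7 -358.9   38.3] [58. 58. 13.]
blob 0  
blob 152 [ 399.5 -367.6   46.2] [42. 30. 13.]
blob 0
```

View pics/top1.png

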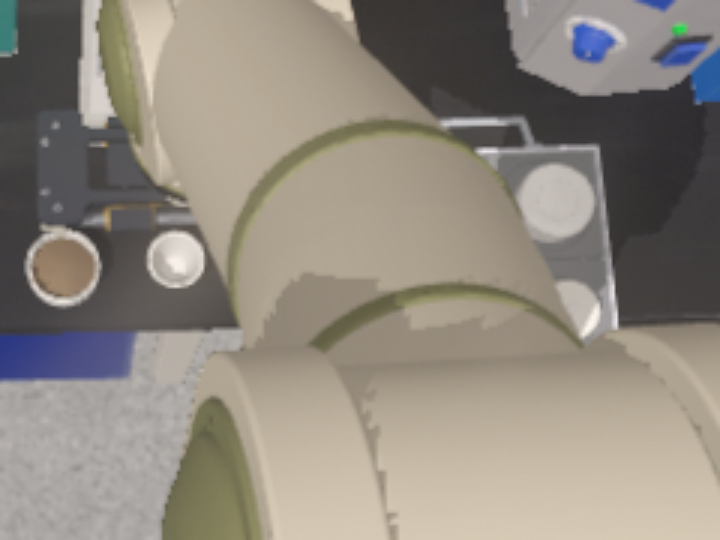

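The arm blocks the top view: only the tin (555,200) and part of one crucible show in the tray, and both open items are still standing. I'll move further left and look again.

Call:
step_arm(targets=[[46, [0, 0.09, 0], [0, 0, 0]], [46, [0, 0.18, 0], [0, 0, 0]], [46, [0, 0.27, 0], [0, 0, 0]], [46, [0, 0.36, 0], [0, 0, 0]], [46, [0, 0.45, 0], [0, 0, 0]], [46, [0, 0.54, 0], [0, 0, 0]], [46, [0, 0.6, 0], [0, 0, 0]], [46, [0, 0.6, 0], [0, 0, 0]]])

```text
t: 38.48
tcp_pos: [447.0, 306.6, 202.9]
tool_rot: [[-1.0, -0.002, 0.0], [-0.002, 1.0, 0.001], [-0.0, 0.001, -1.0]]
contact_force: [0.4, -0.5, 0.5]
opening: 45.9
grip_force: 0.0
```

```bash
python3 - <<'E'
from look import *
p,d=read_camera('top');cv2.imwrite('pics/top2.png',cv2.resize(p[120:300,260:500],None,fx=3,fy=3))
c=calibration('top')
K,R,t=[np.array(c[k],float) for k in('camera_matrix','R','t')]
v,u=np.mgrid[:420,:560];P=np.stack([(u-K[0,2])/K[0,0]*d,(v-K[1,2])/K[1,1]*d,d],-1);W=(P-t)@R
for x,y,h in[(487,-357,40),(487,-269,47),(400,-359,47),(399,-271,64),(443,27,28),(445,-62,34)]: blob(W,x,y,h)
print(observe()['contact_force'])
E
```

```text
blob 475 [ 485.9 -359.    38.4] [58. 58. 12.]
blob 259 [ 485.7 -271.    46.3] [44. 43. 13.]
blob 274 [ 398.4 -360.5   46. ] [43. 44. 14.]
blob 98 [ 397.2 -272.8   63.5] [23. 24. 12.]
blob 109 [443.4  26.9  26.9] [56. 54. 13.]
blob 90 [444.8 -61.6  33.2] [41. 40. 12.]
[-0.12469902 -1.1506833  -0.43971006]
```

View pics/top2.png

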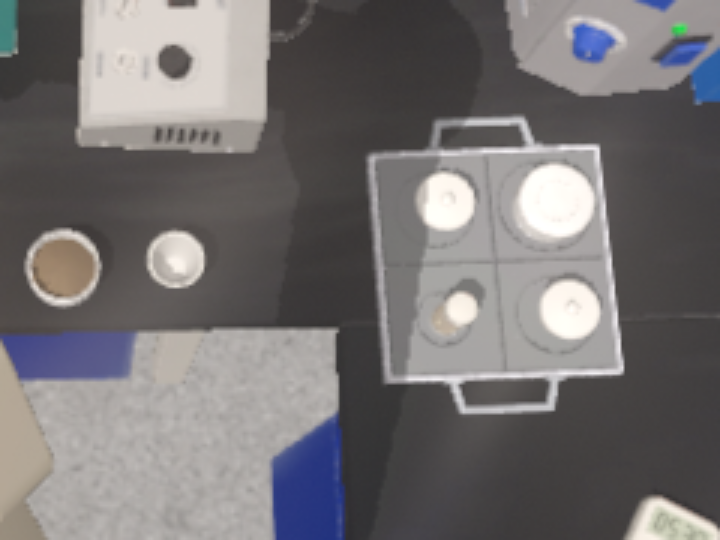

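All four stand upright in their pockets: tin (555,200), crucibles (445,200) and (570,308), vial (458,308). The top heights are 6 mm above their bench values, and the open tin and open crucible have not moved.

```bash
python3 -c "
from rig import *
print(close_job())"
```

```text
the job is handed in; nothing more can be done
None
```

The job is handed in: the lidded tin, both lidded crucibles and the vial stand upright in their matching pockets, the open tin and open crucible were left untouched, and the clock read about 38 s.

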